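# Flip the stock tags to match the bins

### The job

Each bin on the stock board has a white hinged tag in front of it. Push tags over with a fingertip until every bin with a fan impeller in it has its tag showing the round disc (leaning back, away from you) and any empty bin has its tag showing the bar (tipped towards you), all resting at their stops. Do not pick up or shift the bins, the impellers or the other things lying about.

Things in the scene. Friction and masses are not known exactly. Their poses are not given: they have to be found in the camera images.
- board: the stock board: a fixed grey-painted plate 228 x 316 mm on feet, its top 16 mm above the origin; its x axis points from the tag row to the bins (away from the robot), y along the row. Four bays side by side at y = +114, +38, -38, -114 mm, each with a tag in front (x = 0) and a bin behind it (x = 105 mm)
- tag_a: a fixed dark steel hinge bracket on the board's plate (36 x 56 mm, ears 19 mm high) that carries one tag; origin under it on the plate's top, axes as the board's. The hinge pin lies along y, 14 mm above the origin. Which bracket stands at which bay changes
- flag_a (a joint): lean (rad) of the white tag on tag_a: 42 mm wide, 45 mm long from the pin, 4 mm thick; 0 upright. +0.85: leans away from the robot on its rear stop, showing a raised round disc (full); -0.85: leans to the robot, showing a raised bar (empty). At a stop its free edge is 44 mm above the plate and 34 mm beyond the pin. Turns easily; pushed past upright, it drops to the other stop
- bay_a (a point): point on the plate 105 mm behind the pin of bracket tag_a: the middle of the bay to which this tag belongs
- tag_b: a fixed dark steel hinge bracket on the board's plate (36 x 56 mm, ears 19 mm high) that carries one tag; origin under it on the plate's top, axes as the board's. The hinge pin lies along y, 14 mm above the origin. Which bracket stands at which bay changes
- flag_b (a joint): lean (rad) of the white tag on tag_b: 42 mm wide, 45 mm long from the pin, 4 mm thick; 0 upright. +0.85: leans away from the robot on its rear stop, showing a raised round disc (full); -0.85: leans to the robot, showing a raised bar (empty). At a stop its free edge is 44 mm above the plate and 34 mm beyond the pin. Turns easily; pushed past upright, it drops to the other stop
- bay_b (a point): point on the plate 105 mm behind the pin of bracket tag_b: the middle of the bay to which this tag belongs
- tag_c: a fixed dark steel hinge bracket on the board's plate (36 x 56 mm, ears 19 mm high) that carries one tag; origin under it on the plate's top, axes as the board's. The hinge pin lies along y, 14 mm above the origin. Which bracket stands at which bay changes
- flag_c (a joint): lean (rad) of the white tag on tag_c: 42 mm wide, 45 mm long from the pin, 4 mm thick; 0 upright. +0.85: leans away from the robot on its rear stop, showing a raised round disc (full); -0.85: leans to the robot, showing a raised bar (empty). At a stop its free edge is 44 mm above the plate and 34 mm beyond the pin. Turns easily; pushed past upright, it drops to the other stop
- bay_c (a point): point on the plate 105 mm behind the pin of bracket tag_c: the middle of the bay to which this tag belongs
- tag_d: a fixed dark steel hinge bracket on the board's plate (36 x 56 mm, ears 19 mm high) that carries one tag; origin under it on the plate's top, axes as the board's. The hinge pin lies along y, 14 mm above the origin. Which bracket stands at which bay changes
- flag_d (a joint): lean (rad) of the white tag on tag_d: 42 mm wide, 45 mm long from the pin, 4 mm thick; 0 upright. +0.85: leans away from the robot on its rear stop, showing a raised round disc (full); -0.85: leans to the robot, showing a raised bar (empty). At a stop its free edge is 44 mm above the plate and 34 mm beyond the pin. Turns easily; pushed past upright, it drops to the other stop
- bay_d (a point): point on the plate 105 mm behind the pin of bracket tag_d: the middle of the bay to which this tag belongs
- bin_1: a loose open grey plastic bin, 66 x 66 x 24 mm, walls 3 mm, standing in one of the bays; origin at the centre of its underside. It is full when an impeller lies in it, else empty; which bin stands where changes
- bin_2: a loose open grey plastic bin, 66 x 66 x 24 mm, walls 3 mm, standing in one of the bays; origin at the centre of its underside. It is full when an impeller lies in it, else empty; which bin stands where changes
- bin_3: a loose open grey plastic bin, 66 x 66 x 24 mm, walls 3 mm, standing in one of the bays; origin at the centre of its underside. It is full when an impeller lies in it, else empty; which bin stands where changes
- bin_4: a loose open grey plastic bin, 66 x 66 x 24 mm, walls 3 mm, standing in one of the bays; origin at the centre of its underside. It is full when an impeller lies in it, else empty; which bin stands where changes
- impeller_1: a loose black fan impeller, 55 mm across, 20 mm high, lying in one of the bins; origin at the centre of its underside
- impeller_2: a loose black fan impeller, 55 mm across, 20 mm high, lying in one of the bins; origin at the centre of its underside
- impeller_3: a loose black fan impeller, 55 mm across, 20 mm high, lying in one of the bins; origin at the centre of its underside
- gap_gauge: a loose folded feeler gauge, 18 x 100 x 10 mm, lying on the plate behind the bins; origin under its centre; bystander
- ref_weight: a loose brass reference weight with a knob, 28 mm across, 42 mm high, standing on the plate behind the bins; origin under its centre; bystander
- marker: a loose white marker pen with a black cap, 17 x 135 x 16 mm, lying on the bench to the right of the board; origin under its centre; bystander

How it is judged:
At the end, for the whole second after the job is handed in: The tags of the three bins with an impeller lean away from the robot (above +0.7 rad), that of the empty bin towards it (below -0.7 rad), all at rest, impellers still in their bins. A tag belongs to the bin within 38 mm of its bay point ((horizontal distance between bin_1 and bay_a above 0.038 m or value of joint flag_a above 0.7 rad) and (horizontal distance between bin_1 and bay_b above 0.038 m or value of joint flag_b above 0.7 rad) and (horizontal distance between bin_1 and bay_c above 0.038 m or value of joint flag_c above 0.7 rad) and (horizontal distance between bin_1 and bay_d above 0.038 m or value of joint flag_d above 0.7 rad) and (horizontal distance between bin_2 and bay_a above 0.038 m or value of joint flag_a above 0.7 rad) and (horizontal distance between bin_2 and bay_b above 0.038 m or value of joint flag_b above 0.7 rad) and (horizontal distance between bin_2 and bay_c above 0.038 m or value of joint flag_c above 0.7 rad) and (horizontal distance between bin_2 and bay_d above 0.038 m or value of joint flag_d above 0.7 rad) and (horizontal distance between bin_3 and bay_a above 0.038 m or value of joint flag_a above 0.7 rad) and (horizontal distance between bin_3 and bay_b above 0.038 m or value of joint flag_b above 0.7 rad) and (horizontal distance between bin_3 and bay_c above 0.038 m or value of joint flag_c above 0.7 rad) and (horizontal distance between bin_3 and bay_d above 0.038 m or value of joint flag_d above 0.7 rad) and (horizontal distance between bin_4 and bay_a above 0.038 m or value of joint flag_a below -0.7 rad) and (horizontal distance between bin_4 and bay_b above 0.038 m or value of joint flag_b below -0.7 rad) and (horizontal distance between bin_4 and bay_c above 0.038 m or value of joint flag_c below -0.7 rad) and (horizontal distance between bin_4 and bay_d above 0.038 m or value of joint flag_d below -0.7 rad) and velocity of joint flag_a between -0.2 and 0.2 rad/s and velocity of joint flag_b between -0.2 and 0.2 rad/s and velocity of joint flag_c between -0.2 and 0.2 rad/s and velocity of joint flag_d between -0.2 and 0.2 rad/s and horizontal distance between impeller_1 and bin_1 below 0.012 m and horizontal distance between impeller_2 and bin_2 below 0.012 m and horizontal distance between impeller_3 and bin_3 below 0.012 m); the robot touches nothing.
It fails at once if a bin or an impeller is lifted, carried or shifted by more than 15 mm (distance of any of bin_1, bin_2, bin_3, bin_4, impeller_1, impeller_2, impeller_3 from where it was at the start of the episode above 0.015 m).
It fails at once if the feeler gauge, the reference weight or the marker is moved by more than 20 mm (distance of any of gap_gauge, ref_weight, marker from where it was at the start of the episode above 0.02 m).
It also fails if it takes over 56 s, if anything falls off the work surface, if the arm or the gripper's body presses on something with over 40 N, if the wrist force passes 120 N, or if a joint passes its speed limit or range.

### The arm

A 6-joint arm with a two-finger parallel gripper is mounted at the origin on a cart in front of the work surface, level with it; the furniture and walls round the work are solid. World frame = base frame: x ahead of the robot, y to its left, z up, the work surface at z = 0. Lengths are in m, angles in rad, forces in N, time in s.
With the tool pointing down it reaches from about 0.25 to 0.725 m from the base axis. Payload 4 kg.
Tool frame: the origin (TCP) lies midway between the tips of the shut fingers; the grasp point (between the pads) lies 19 mm behind it (bot.grip_point_offset is the distance from the TCP to the grasp point, in m); z points along the fingers, y is the line along which they close (so a half turn about z gives the same grasp; the last joint's range is limited). The gripper opens to 85 mm and grips with 20 to 120 N. Pads are 22 mm wide; open, the fingers measure 114 mm over their backs; the gripper's body (76 mm by 85 mm) begins 54 mm behind the grasp point. The pads swing forward as they close: fully open they stand 13 mm farther back than shut.
Start: joints at [1.339, 0.241, 0.005, 1.335, 0, 1.571], TCP at [0.115, 0.487, 0.231] pointing down, gripper open.
Joint ranges: [-2.72, 2.72], [-1.05, 1.87], [-1.09, 1.28], [-1.99, 2.15], [-1.42, 1.44], [-3.14, 3.14]. Speed limits (rad/s): [2.79, 2.79, 3.14, 3.14, 3.14, 3.14].

### API

Orientations are given as a unit quaternion [x, y, z, w].
In Python, from workcell import bot gives the robot as it stands.
- The arm moves only by the tool step_arm, never from a script. Its argument "targets" is text: rows parted by semicolons, each of 7 numbers parted by spaces: the opening, from -1 (shut) to 1 (fully open), so that 0 is half open, then the shift along the world's x, y, z normalised to -1 to 1, where 1 is 0.5 m, then the turn, a rotation vector about the world's x, y, z normalised to -1 to 1, where 1 is pi/4 rad. In form: gripper x y z wx wy wz; .... A call has 1 to 10 rows; each row is the pose to reach, as a shift and turn from the pose commanded when the call began; what a row does not reach only later rows make up. A row lasts 1/12 s, in which the tool goes at most 41.7 mm and 7.16 degrees, less where a joint would pass 70% of its speed; a pose out of reach is approached as far as the arm can. A call with a number of a shift or a turn outside -1 to 1 is refused whole. A call with a gripper value outside its range is refused whole. The fingers move at their own pace and stop on an object; the grip force is fixed at half the most. Time passes only in rows, so rows that repeat a pose let the fingers close. It gives the time, the measured TCP pose, the force, the opening and the grip force at its end, in the units of the state.
- bot.get_obs(): the state, without advancing time (a new reading comes with each control period).
- bot.camera(name): name is "side" or "top" or "wrist"; returns the picture (420x560x3 uint8, red, green, blue); there is no depth.
- bot.camera_info(name): a dict with "vertical_fov" (degrees; the focal length in pixels is half the picture's height over the tangent of half this angle, whatever the lens; pixels are square), "cx", "cy" (the principal point, pixels), "D" ([k1, k2, p1, p2, k3] as OpenCV has them; the pictures are not rectified), "pose" (4x4, takes a point from camera to world coordinates). Camera axes: x right, y up, looking along -z (the intrinsics and any distortion apply to the point x, -y, -z); pixel columns grow to the right and rows downward; lengths in m; the calibration is good to about 2 mm. A picture is of the moment at which its call begins: read the wrist's pose just before it. camera_info takes no time and is no camera call; for the wrist camera it gives the pose at the moment of the call.
- bot.job_done(): hands the job in; it is judged then, once.
The state is a dict: "clock": time; "joint_pos": joint angles; "joint_vel": joint speeds; "tau": joint torques, N m; "eef_pos": TCP position; "tool_rot": TCP orientation; "ft_force": force on the tool from outside, world axes, zero at the start; "ft_torque": the same for the moment, N m; "grip_width": finger opening in m; "grasp_force": force on a finger pad.
Only numpy, scipy, OpenCV 4.12 (cv2) and the standard library are available. Lean on these libraries where they do the work, as an engineer would, in place of code of your own. Each camera call takes 0.05 s, during which the arm holds its last target. There are 200 camera calls.

## Working session

There is one attempt and no reset: what is moved stays moved. The work goes in short steps, Python scripts to look and compute and a tool call to move; the robot and the scene stay as the last step left them, time stands still between calls to the robot, and variables do not carry over. Pictures are saved under pics/ and viewed, at most 10 in all, crops included, and the job is handed in when it is done.

Besides the shell and the picture viewer there is one more tool, called by a JSON object that holds its "name" and its "arguments". step_arm: Moves the arm, as the interface text tells. Scaled input: -1 to 1 covers 0.5 m each way for a shift and pi/4 rad each way for a turn. Its arguments: {"type":"object","properties":{"targets":{"type":"string"}},"required":["targets"]}

```bash
mkdir -p pics; python3 - <<'E'
from workcell import bot
import cv2
for n in("top","side"):
    cv2.imwrite(f"pics/{n}0.png",bot.camera(n)[:,:,::-1]); i=bot.camera_info(n); print(n,i)
o=bot.get_obs();print(o['clock'],o['eef_pos'],o['tool_rot'],o['grip_width'])
E
```

```text
top {'vertical_fov': 55.79218877507679, 'cx': 279.0075639980657, 'cy': 207.83010421733619, 'D': array([0.03019255, 0.        , 0.        , 0.        , 0.        ]), 'pose': array([[ 0.02815457,  0.99919166, -0.02869414,  0.5900613 ],
       [-0.99954996,  0.02784414, -0.01116122, -0.20120995],
       [-0.01035324,  0.02899546,  0.99952592,  0.91376753],
       [ 0.        ,  0.        ,  0.        ,  1.        ]])}
side {'vertical_fov': 43.24291412672209, 'cx': 275.11971025690525, 'cy': 215.37745032170702, 'D': array([-0.10241034,  0.        ,  0.        ,  0.        ,  0.        ]), 'pose': array([[-0.91366753,  0.20081006, -0.35339351,  0.29279738],
       [-0.4058201 , -0.4995353 ,  0.76535909,  0.53345521],
       [-0.02284073,  0.84269793,  0.53790194,  0.55740215],
       [ 0.        ,  0.        ,  0.        ,  1.        ]])}
0.1 [0.11473897 0.48607193 0.23050107] [ 1.15645322e-01  9.93290128e-01 -9.32632604e-04 -1.06439508e-04] 0.0851593760738727
```

View pics/top0.png

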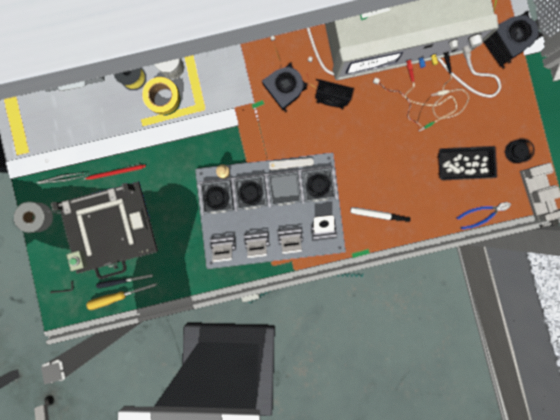

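View pics/side0.png

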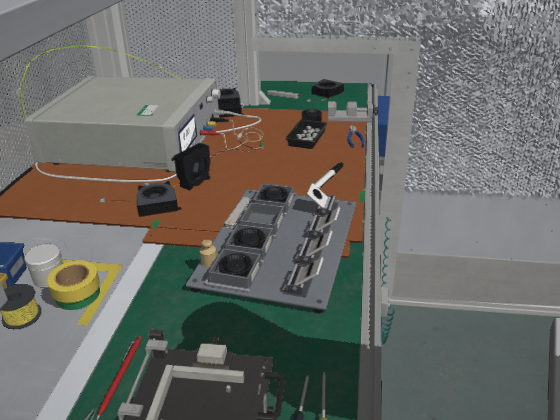

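The top view shows the bins at pixels (216,196), (251,192), (286,186, empty) and (318,184), with the tags below them. I'll enlarge it to read the tags and locate the board.

```bash
cat > h.py <<'E'
from workcell import bot
import cv2, numpy as np
def ray(n,uv,z,i=None):
    i=i or bot.camera_info(n); f=210/np.tan(np.radians(i['vertical_fov']/2))
    K=np.array([[f,0,i['cx']],[0,f,i['cy']],[0,0,1]])
    p=cv2.undistortPoints(np.array(uv,float).reshape(-1,1,2),K,np.array(i['D'])).reshape(-1,2)
    d=np.c_[p[:,0],-p[:,1],-np.ones(len(p))]@i['pose'][:3,:3].T; o=i['pose'][:3,3]
    return o+d*((z-o[2])/d[:,2])[:,None]
E
python3 - <<'E'
from h import *
im=cv2.imread('pics/top0.png')[145:275,190:350]
cv2.imwrite('pics/c1.png',cv2.resize(im,None,fx=4.6,fy=4.6,interpolation=cv2.INTER_CUBIC))
p=ray("top",[(216,196),(251,192),(286,186),(318,184)],.035);print(p.round(3), np.diff(p,axis=0))
E
```

```text
[[ 0.638 -0.051  0.035]
 [ 0.649 -0.128  0.035]
 [ 0.664 -0.206  0.035]
 [ 0.671 -0.276  0.035]] [[ 0.01104437 -0.07743105  0.        ]
 [ 0.01546687 -0.07729604  0.        ]
 [ 0.00636218 -0.07078265  0.        ]]
```

View pics/c1.png

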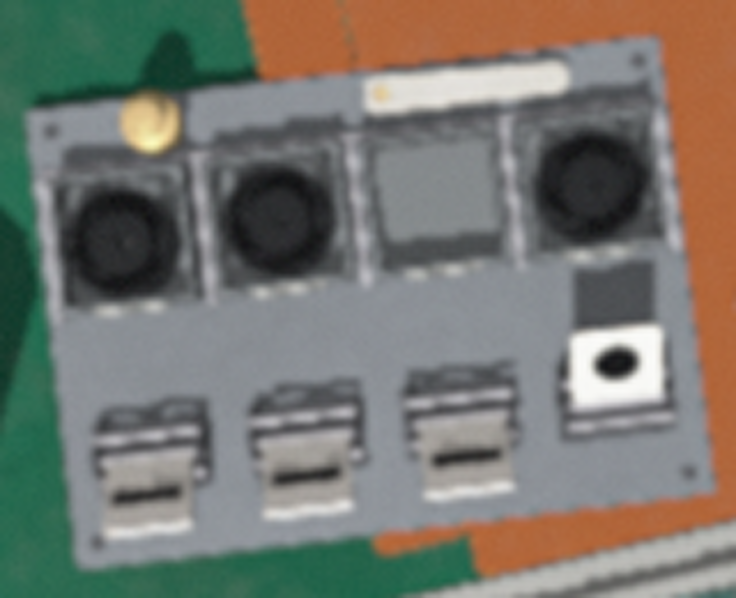

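Reading the crop: the tags at bays 1–3 (left to right) show the bar and lean towards me. The bay 4 tag shows the disc. Bins 1, 2 and 4 are full and bin 3 is empty, so only the two left tags need flipping. The plate corners in the crop are (27,115), (655,38), (715,490) and (78,570).

```bash
python3 - <<'E'
from h import *
c=np.array([(27,115),(655,38),(715,490),(78,570)])/4.6+[190,145]
p=ray("top",c,.016)
print(p.round(3),np.linalg.norm(np.roll(p,-1,0)-p,axis=1))
y=(p[0]+p[3]-p[1]-p[2])[:2]; y/=np.linalg.norm(y); x=np.array([y[1],-y[0]])
print('x',x,'y',y)
# tag free-edge midpoints (bar tags) z=.06 ; pin = edge+.034x
e=np.array([(147,533),(308,513),(470,493)])/4.6+[190,145]
q=ray("top",e,.058)[:,:2]; print('pins',q+.034*x)
b=ray("top",[(216,196),(251,192),(286,186),(318,184)],.038)[:,:2]; print('pins by bins',b-.105*x)
pin=q+.034*x
o=bot.get_obs()
for k in(0,1):
  for s in(-.075,.01): t=pin[k]+s*x; print(k,s,t,(t-o['eef_pos'][:2])/.5)
E
```

```text
[[ 0.697  0.     0.016]
 [ 0.743 -0.309  0.016]
 [ 0.522 -0.343  0.016]
 [ 0.474 -0.033  0.016]] [0.31223194 0.22398046 0.31441734 0.22531701]
x [0.98856064 0.15082393] y [-0.15082393  0.98856064]
pins [[ 0.53074797 -0.06708179]
 [ 0.54219399 -0.14206612]
 [ 0.55369888 -0.21750566]]
pins by bins [[ 0.53369572 -0.06716805]
 [ 0.54470239 -0.14433476]
 [ 0.56011646 -0.22136693]
 [ 0.56645692 -0.29190793]]
0 -0.075 [ 0.45660592 -0.07839358] [ 0.68373391 -1.12893104]
0 0.01 [ 0.54063358 -0.06557355] [ 0.85178922 -1.10329097]
1 -0.075 [ 0.46805194 -0.15337792] [ 0.70662594 -1.2788997 ]
1 0.01 [ 0.5520796  -0.14055788] [ 0.87468125 -1.25325964]
```

{"name": "step_arm", "arguments": {"targets": "-1 0.68 -1 0 0 0 0.49;-1 0.68 -1 0 0 0 0.49;-1 0.68 -1 0 0 0 0.49;-1 0.68 -1 0 0 0 0.49;-1 0.68 -1 0 0 0 0.49;-1 0.68 -1 0 0 0 0.49;-1 0.68 -1 0 0 0 0.49;-1 0.68 -1 0 0 0 0.49;-1 0.68 -1 0 0 0 0.49;-1 0.68 -1 0 0 0 0.49"}}

```text
clock: 0.93
eef_pos: [0.3448, 0.1474, 0.2313]
tool_rot: [-0.077, 0.997, 0.0, 0.0]
ft_force: [0.9, 1.1, -0.0]
grip_width: 0.0002
grasp_force: 0.0
```

{"name": "step_arm", "arguments": {"targets": "-1 0.22 -0.45 0 0 0 0;-1 0.22 -0.45 0 0 0 0;-1 0.22 -0.45 0 0 0 0;-1 0.22 -0.45 0 0 0 0;-1 0.22 -0.45 0 0 0 0;-1 0.22 -0.45 0 0 0 0;-1 0.22 -0.45 0 0 0 0;-1 0.22 -0.45 0 0 0 0;-1 0.22 -0.45 0 0 0 0;-1 0.22 -0.45 0 0 0 0"}}

```text
clock: 1.77
eef_pos: [0.4536, -0.0746, 0.2311]
tool_rot: [-0.077, 0.997, 0.0, -0.001]
ft_force: [-0.3, 0.4, 0.6]
grip_width: -0.0004
grasp_force: 0.0
```

{"name": "step_arm", "arguments": {"targets": "-1 0 -0.008 -0.37 0 0 0;-1 0 -0.008 -0.37 0 0 0;-1 0 -0.008 -0.37 0 0 0;-1 0 -0.008 -0.37 0 0 0;-1 0 -0.008 -0.37 0 0 0;-1 0 -0.008 -0.37 0 0 0;-1 0 -0.008 -0.37 0 0 0"}}

```text
clock: 2.35
eef_pos: [0.4534, -0.0781, 0.0461]
tool_rot: [-0.078, 0.997, 0.0, -0.001]
ft_force: [0.7, -0.2, 0.5]
grip_width: -0.0003
grasp_force: 0.0
```

{"name": "step_arm", "arguments": {"targets": "-1 0.03 0.005 0 0 0 0;-1 0.06 0.009 0 0 0 0;-1 0.08 0.012 0 0 0 0;-1 0.1 0.015 0 0 0 0;-1 0.12 0.018 0 0 0 0;-1 0.14 0.021 0 0 0 0;-1 0.155 0.024 0 0 0 0;-1 0.165 0.025 0 0 0 0;-1 0.165 0.025 0 0 0 0"}}

```text
clock: 3.1
eef_pos: [0.5391, -0.0667, 0.0481]
tool_rot: [-0.077, 0.997, -0.0, 0.002]
ft_force: [0.3, 0.9, 0.4]
grip_width: -0.0
grasp_force: 0.0
```

{"name": "step_arm", "arguments": {"targets": "-1 -0.05 -0.01 0 0 0 0;-1 -0.1 -0.02 0 0 0 0;-1 -0.16 -0.025 0 0 0 0;-1 -0.16 -0.025 0 0 0 0;-1 -0.16 -0.025 0 0 0 0"}}

```text
clock: 3.52
eef_pos: [0.4546, -0.0796, 0.0466]
tool_rot: [-0.076, 0.997, 0.0, -0.001]
ft_force: [1.3, -0.4, 0.5]
grip_width: -0.0002
grasp_force: 0.0
```

```bash
python3 - <<'E'
from h import *
im=bot.camera("side")[150:320,170:400,::-1]
cv2.imwrite('pics/s1.png',cv2.resize(im,None,fx=3.4,fy=3.4,interpolation=cv2.INTER_CUBIC))
o=bot.get_obs();print(o['clock'],o['eef_pos'],o['ft_force'])
E
```

```text
3.5667 [ 0.45678002 -0.07977381  0.0470655 ] [ 0.77373517  0.9222555  -0.1571217 ]
```

View pics/s1.png

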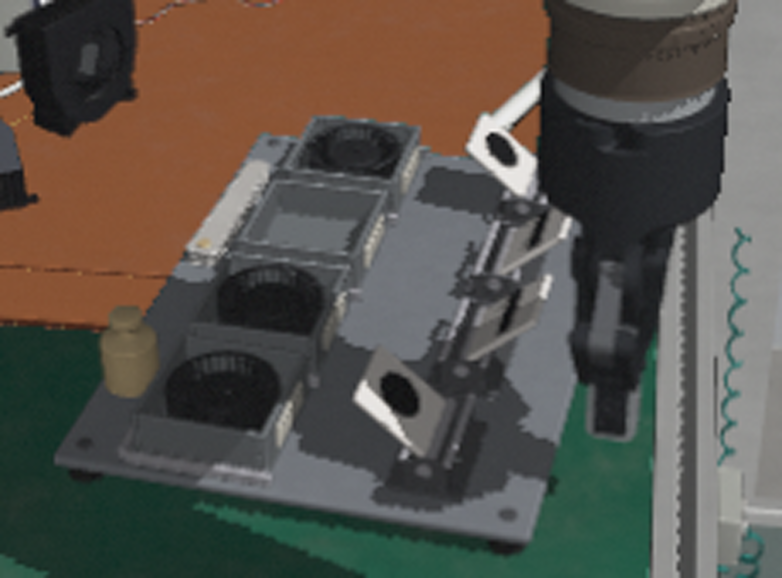

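The near tag at (400,400) now shows its disc, leaning back, and the others haven't changed. Next is the second tag.

{"name": "step_arm", "arguments": {"targets": "-1 0.015 -0.075 0 0 0 0;-1 0.02 -0.15 0 0 0 0;-1 0.02 -0.15 0 0 0 0;-1 0.02 -0.15 0 0 0 0;-1 0.02 -0.15 0 0 0 0"}}

```text
clock: 3.98
eef_pos: [0.4675, -0.1547, 0.0465]
tool_rot: [-0.076, 0.997, 0.0, 0.0]
ft_force: [-0.2, 0.4, 0.8]
grip_width: -0.0
grasp_force: 0.0
```

{"name": "step_arm", "arguments": {"targets": "-1 0.03 0.005 0 0 0 0;-1 0.06 0.009 0 0 0 0;-1 0.08 0.012 0 0 0 0;-1 0.1 0.015 0 0 0 0;-1 0.12 0.018 0 0 0 0;-1 0.14 0.021 0 0 0 0;-1 0.155 0.024 0 0 0 0;-1 0.165 0.025 0 0 0 0;-1 0.165 0.025 0 0 0 0"}}

```text
clock: 4.73
eef_pos: [0.5505, -0.1412, 0.0463]
tool_rot: [-0.077, 0.997, -0.0, 0.0]
ft_force: [0.0, -0.3, 0.8]
grip_width: 0.0
grasp_force: 0.0
```

{"name": "step_arm", "arguments": {"targets": "-1 -0.05 -0.01 0 0 0 0;-1 -0.1 -0.02 0 0 0 0;-1 -0.16 -0.025 0 0 0 0;-1 -0.16 -0.025 0 0 0 0;-1 -0.16 -0.025 0.08 0 0 0;-1 -0.16 -0.025 0.16 0 0 0;-1 -0.24 -0.025 0.24 0 0 0;-1 -0.24 -0.025 0.3 0 0 0;-1 -0.24 -0.025 0.3 0 0 0;-1 -0.24 -0.025 0.3 0 0 0"}}

```text
clock: 5.57
eef_pos: [0.4305, -0.1551, 0.1993]
tool_rot: [-0.076, 0.997, -0.001, 0.003]
ft_force: [-0.2, -0.4, -1.7]
grip_width: -0.0
grasp_force: 0.0
```

```bash
python3 - <<'E'
from h import *
im=bot.camera("side")[150:320,170:400,::-1]
cv2.imwrite('pics/s2.png',cv2.resize(im,None,fx=3.4,fy=3.4,interpolation=cv2.INTER_CUBIC))
im=bot.camera("top")[145:275,190:350,::-1]
cv2.imwrite('pics/c2.png',cv2.resize(im,None,fx=4.6,fy=4.6,interpolation=cv2.INTER_CUBIC))
o=bot.get_obs();print(o['clock'],o['eef_pos'],o['ft_force'])
E
```

```text
5.6667 [ 0.42912532 -0.15448069  0.19609911] [-0.38183727  0.30706287 -0.47427567]
```

View pics/s2.png

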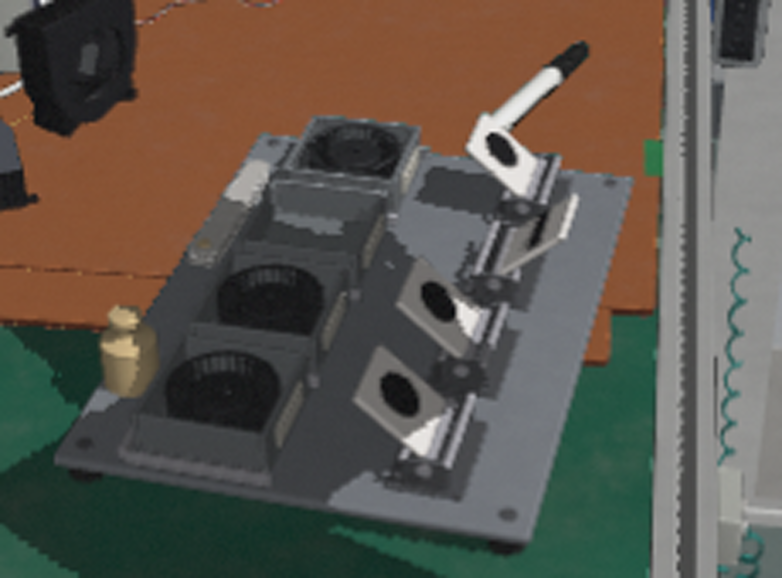

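View pics/c2.png

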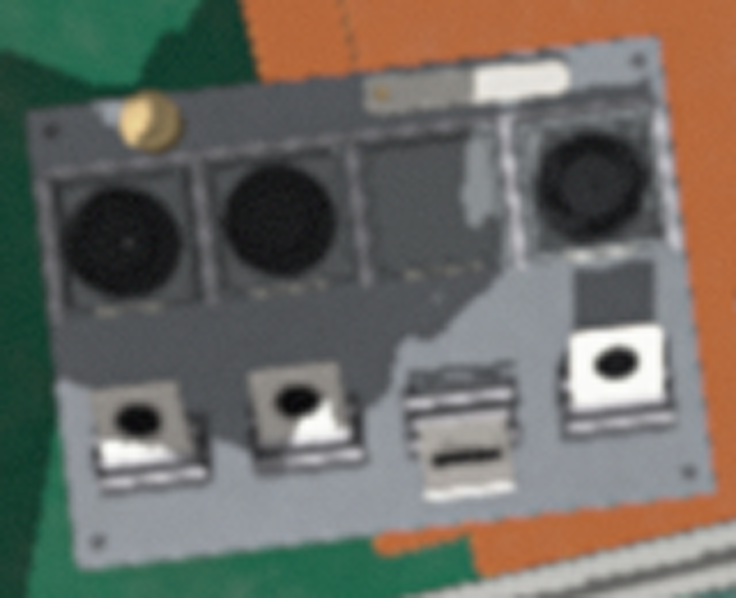

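Both views show discs at bays 1, 2 and 4 (top crop: (138,420), (300,400), (617,362)) and the bar at empty bay 3 (465,457). Nothing else has moved and the arm is clear, so I'm handing in.

```bash
python3 -c "
from workcell import bot
print(bot.job_done())"
```

```text
the job is handed in; nothing more can be done
None
```

I flipped the two wrong tags and handed the job in at about 5.7 s: the last pictures show the disc on all three full bins and the bar on the empty one, with nothing else moved; no verdict came back.

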